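# Find the true keyhole of the puzzle box

## Robot

A 6-joint arm with a two-finger parallel gripper is mounted at the origin on the work surface. World frame = base frame: x ahead of the robot, y to its left, z up, the work surface at z = 0. Lengths are in mm, angles in degrees, forces in N, time in s.
With the tool pointing down it reaches from about 300 to 875 mm from the base axis. Payload 6.4 kg.
Tool frame: the origin (TCP) lies at the very end of the fingers, on their centre line; the grasp point (between the pads) lies 19 mm behind it; z points along the fingers, y is the line along which they close (so a half turn about z gives the same grasp; the last joint's range is limited). The gripper opens to 85 mm and grips with 20 to 120 N. Pads are 22 mm wide; open, the fingers measure 114 mm over their backs; the gripper's body (76 mm by 85 mm) begins 54 mm behind the grasp point. The pads swing forward as they close: fully open they stand 13 mm farther back than shut.
Start: joints at [59.055, 10.359, 92.074, -0, 77.567, -11.82], TCP at [188.379, 543.281, 192.588] pointing down, gripper open.
Joint ranges: [-171.53, 171.53], [-51.25, 118.39], [17.06, 147.69], [-65.23, 245.23], [0, 150.52], [-178.68, 178.68]. Speed limits (degrees/s): [147.25, 147.25, 172.46, 180, 180, 180].

## Interface

Orientations are given as a 3x3 rotation matrix whose columns are the frame's x, y, z axes.
In Python, from plant import readout, optics, job gives the robot as it stands.
- The arm moves only by the shell command python3 -m jog 'ROWS' [OPENING] [FORCE]. ROWS is JSON, a list of rows, each a list of 2 entries, a list of its own where there are three numbers: the shift along the world's x, y, z in units of 60 mm (1.0 is 60 mm), then the turn about the world's z in units of 5 degrees (1.0 is 5 degrees). A call has 1 to 8 rows; each row shifts and turns the commanded pose from where the row before left it; what a row does not reach is not made up. A row lasts 1/8 s, in which the tool goes at most 62.5 mm and 10.7 degrees, less where a joint would pass 70% of its speed; a pose out of reach is approached as far as the arm can. A call is refused whole if a number of a shift passes 1 or a number of a turn 1, either way. A call with a gripper value outside its range is refused whole. OPENING is the opening, from -1 (shut) to 1 (fully open), set as the call begins (- or left out, the last holds). The fingers move at their own pace and stop on an object; FORCE is the grip in N (left out, the last holds). Time passes only in rows, so rows that do not move let the fingers close. It gives the time, the measured TCP pose, the force, the opening and the grip force at its end, in the units of the state.
- readout.read_state(): the state, without advancing time (a new reading comes with each control period).
- optics.grab_frame(name): name is "scene" or "top"; returns the picture (384x512x3 uint8, red, green, blue); there is no depth.
- optics.get_calibration(name): a dict with "fx", "fy", "cx", "cy" (pixels), "R" (3x3) and "t" (3): a world point X has camera coordinates R X + t. Camera axes: x right, y down, z forward; pixel columns grow to the right and rows downward; lengths in mm; the calibration is good to about 2 mm. A picture is of the moment at which its call begins. get_calibration takes no time and is no camera call.
- job.close_job(): hands the job in; it is judged then, once.
The state is a dict: "time_s": time; "qpos": joint angles; "joint_velocities": joint speeds; "effort": joint torques, N m; "tool_pos": TCP position; "eef_rot": TCP orientation; "ft_force": force on the tool from outside, world axes, zero at the start; "moment": the same for the moment, N m; "width": opening from 0.0 (shut) to 1.0 (fully open); "gripper_force": force on a finger pad.
Only numpy, scipy, OpenCV 4.12 (cv2) and the standard library are available. Lean on these libraries where they do the work, as an engineer would, in place of code of your own. Each camera call takes 0.05 s, during which the arm holds its last target. There are 200 camera calls.

## Task

Take the knobbed wooden key pin out of its slanted stand and find, by feel, the one of the three holes in the top of the puzzle box whose lock gives way under a firm push. Push the pin fully home in that hole, its knob down on the wood, let go and leave it there; leave the other things on the bench where they are.

Things in the scene. Friction and masses are not known exactly. Their poses are not given: they have to be found in the camera images.
- pin: dark wooden key pin, about 70 g: round shaft 12 mm across and 100 mm long, short taper at its tip, under a cylindrical knob 30 mm across and 45 mm tall (145 mm in all). Origin at the shaft's tip, z axis along the pin to the knob (knob: z = 100 to 145 mm). It starts in the stand's hole, leaning loosely with it, 40 mm of bare shaft between stand and knob; draw it out along its own axis
- pin_collar (a point): centre of the flat underside of the pin's knob (z = 100 mm on the pin), which comes to rest on the top of the box when the pin is fully home
- stand: pin stand, fixed: pale wooden block 70 x 70 x 75 mm tilted 25 degrees on a dark base 120 x 90 mm, about 105 mm high in all. One hole, 15 mm wide and 60 mm deep, square to the tilted top; it leans 25 degrees from vertical to the stand's -x side (the robot's). Origin under the slanted block, near the base's middle, z up. Yaw up to 0.35 rad; left or right of the box
- stand_mouth (a point): centre of the mouth of the stand's hole
- box: puzzle box, fixed: reddish wood with pale inlay dashes, 100 mm (x) x 220 mm (y) x 120 mm high, origin under its centre, z up. In its top, three identical vertical round holes 14 mm wide with 2 mm chamfers, in a row along its y axis, 70 mm apart. In every hole the pin meets a stop when its tip is 50 mm below the top; probing with up to 20 N does no harm
- hole0 (a point): centre of the mouth of the hole at the box's -y end, level with its top face. In two of the three holes the stop 50 mm down is solid; in the third, not told by eye and changing from start to start, it is a stiff follower that slides down, and stays down, under a steady push of 8 N (12 N or more if rammed fast or pushed askew) and lets the pin in to its full 100 mm
- hole1 (a point): the same for the middle hole
- hole2 (a point): the same for the hole at the box's +y end
- screwdriver: bystander: screwdriver, 170 mm long, up to about 35 mm high, lying on the bench between the box and the stand, x axis along its length; origin under its middle
- glue: bystander: white glue pot, 60 mm diameter, 75 mm tall, beyond the box and the stand; origin under its centre
- offcut: bystander: pale wood offcut 70 x 30 x 20 mm lying between the robot and the box and stand; origin under its centre
- slat: bystander: thin wooden slat 160 x 40 x 12 mm beyond the box and the stand; origin under its centre
- offcut2: bystander: small wood offcut 50 x 25 x 25 mm beyond the box and the stand; origin under its centre
- mallet: bystander: wooden mallet, head 110 x 60 x 60 mm, handle 200 mm long and 24 mm square, lying far to the left; origin under the head's centre
Not all that is in view belongs to the job. Leave any purple look-alike of the box alone.

How it is judged:
By the outcome, as a careful person would: the job done as asked, in the order asked, and still so for the second after the job is handed in, with the robot touching nothing.
It also fails if it takes over 64 s, if anything falls off the work surface, if the arm or the gripper's body presses on something with over 40 N, if the wrist force passes 120 N, or if a joint passes its speed limit or range.

## Working session

There is one attempt and no reset: what is moved stays moved. The work goes in short steps, Python scripts to look and compute and a shell command to move; the robot and the scene stay as the last step left them, time stands still between calls to the robot, and variables do not carry over. Pictures are saved under pics/ and viewed, at most 10 in all, crops included, and the job is handed in when it is done.

```bash
mkdir -p pics; ls
python3 - <<'E'
from plant import readout, optics
import cv2,numpy as np
s=readout.read_state(); print({k:np.round(v,3).tolist() for k,v in s.items()})
for n in("scene","top"):
    f=optics.grab_frame(n); cv2.imwrite(f"pics/{n}0.png",f[:,:,::-1]); np.save(f"pics/{n}0.npy",f)
    c=optics.get_calibration(n); print(n,c, 'cam pos',-np.array(c['R']).T@np.array(c['t']))
E
```

```text
pics
{'time_s': 0.0, 'qpos': [59.054, 10.403, 92.134, 0.001, 77.567, -11.82], 'joint_velocities': [-0.069, 0.075, 0.086, -0.044, -0.053, 0.065], 'effort': [-0.002, -44.485, -35.134, -0.0, 0.009, -0.0], 'tool_pos': [188.037, 542.71, 191.656], 'eef_rot': [[-0.945, 0.328, -0.001], [0.328, 0.945, -0.002], [0.0, -0.002, -1.0]], 'ft_force': [0.371, 0.67, -0.157], 'moment': [-0.026, -0.043, 0.013], 'gripper_force': 0.0, 'width': 0.999}
scene {'fx': 370.5920301925078, 'fy': 370.5920301925078, 'cx': 255.05468091449526, 'cy': 195.62680226861664, 'R': array([[ 0.75019839,  0.66094588, -0.01878619],
       [ 0.46727171, -0.55004479, -0.69217619],
       [-0.46782424,  0.51049121, -0.72148403]]), 't': array([-468.19519861, -117.99434998, 1120.75566555])} cam pos [ 930.69137814 -327.58640075  718.13883142]
top {'fx': 490.9563586591995, 'fy': 490.9563586591995, 'cx': 253.40063399098366, 'cy': 198.58691817748763, 'R': array([[-0.02565245, -0.9996642 ,  0.00366693],
       [-0.99391591,  0.02511156, -0.10724072],
       [ 0.10711262, -0.00639561, -0.99422632]]), 't': array([ 110.10571374,  542.27549061, 1309.84639761])} cam pos [ 401.49963726  104.82861973 1360.0340301 ]
```

View pics/scene0.png

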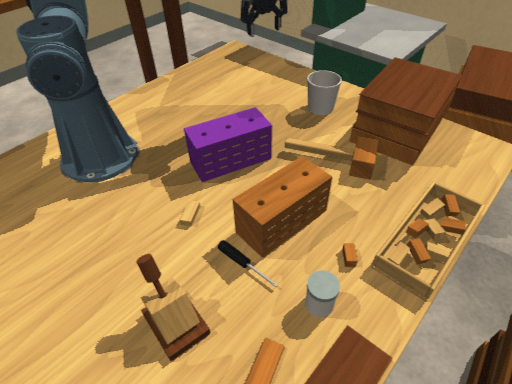

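View pics/top0.png

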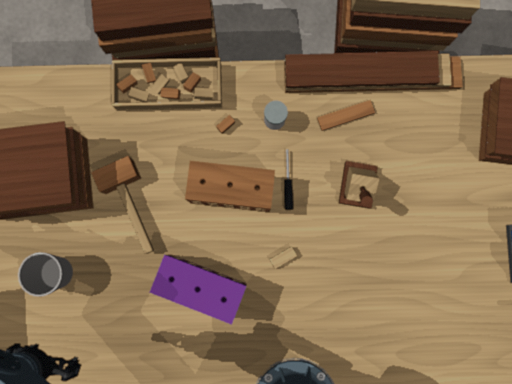

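Pictures: the scene view shows the red box, with holes at about (263,202), (284,188) and (306,174). It also shows the stand at (175,320) with the pin knob at (148,267), the purple look-alike at (228,143) and the screwdriver at (245,262). In the top view the red box holes are at about (202,181), (230,184) and (257,187), with the stand and pin at (360,190).

Candidates:
- **Box:** red box at scene (284,205) or purple at (228,143). I choose the red one.
- **Pin:** dark knob at scene (148,267) or the mallet handle at (318,150). I choose the knob in the stand.

Next is one close crop of both views to check this.

Run:
```python
import cv2,numpy as np
a=np.load("pics/scene0.npy")[245:365,125:225,::-1]; b=np.load("pics/top0.npy")[150:220,330:410,::-1]
c=np.load("pics/scene0.npy")[155:255,225:340,::-1]; d=np.load("pics/top0.npy")[150:220,180:300,::-1]
R=lambda i,w,h:cv2.resize(i,(w,h),interpolation=cv2.INTER_CUBIC)
o=np.zeros((600,800,3),np.uint8)
o[:360,:300]=R(a,300,360); o[:350,300:700]=R(b,400,350); o[360:560,:230]=R(c,230,200); o[360:570,300:660]=R(d,360,210)
cv2.imwrite("pics/crop1.png",o)
```

```text
(no output)
```

View pics/crop1.png

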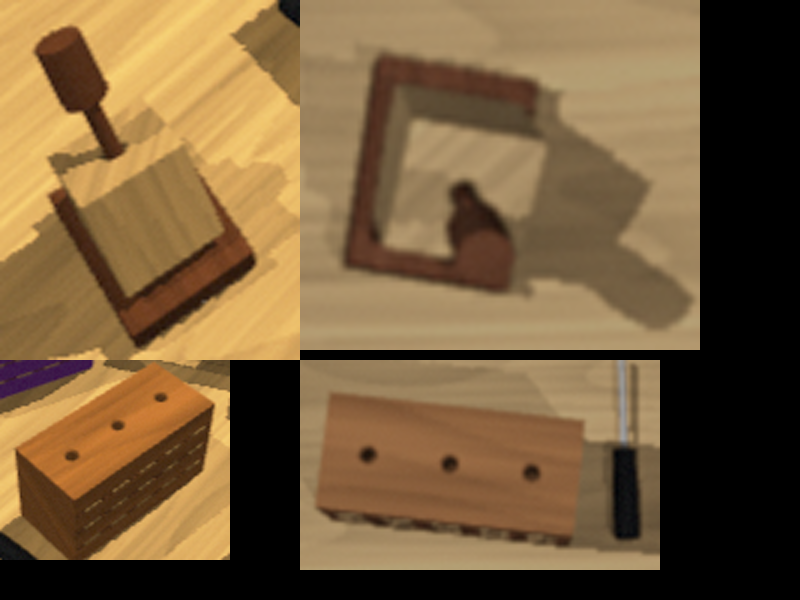

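The crop confirms the choices. The scene view has the knob top at about (144.3,259) and the mouth at (162.7,296.7). The top view has the knob top at about (367,201) and the mouth at (362,187.5). The red box holes are clear in both views.

```bash
cat > h.py <<'E'
from plant import optics
import cv2,numpy as np
C={n:optics.get_calibration(n) for n in("scene","top")}
def ray(n,p):
    c=C[n];R=np.array(c['R']);d=R.T@np.array([(p[0]-c['cx'])/c['fx'],(p[1]-c['cy'])/c['fy'],1])
    return -R.T@np.array(c['t']),d/np.linalg.norm(d)
def plane(n,p,z):
    o,d=ray(n,p);return o+d*(z-o[2])/d[2]
def tri(a,b):
    A=np.zeros((3,3));v=np.zeros(3);rs=[ray("scene",a),ray("top",b)]
    for o,d in rs:
        P=np.eye(3)-np.outer(d,d);A+=P;v+=P@o
    X=np.linalg.solve(A,v);return X,[round(float(np.linalg.norm((np.eye(3)-np.outer(d,d))@(X-o))),1) for o,d in rs]
def proj(n,X):
    c=C[n];q=np.array(c['R'])@X+np.array(c['t']);return np.array([c['fx']*q[0]/q[2]+c['cx'],c['fy']*q[1]/q[2]+c['cy']])
E
python3 - <<'E'
from h import *
np.set_printoptions(precision=1,suppress=True)
def dark(n,p,r=5):
    f=np.load(f"pics/{n}0.npy").astype(float).sum(2);x,y=map(int,np.round(p))
    w=f[y-r:y+r+1,x-r:x+r+1];w=np.clip(np.median(w)*0.8-w,0,None);yy,xx=np.mgrid[y-r:y+r+1,x-r:x+r+1]
    return np.array([(w*xx).sum(),(w*yy).sum()])/w.sum()
H=[]
for a,b in zip([(261,203),(284,188),(305.5,174)],[(257.3,187.3),(230,184.7),(202.7,181.7)]):
    a=dark("scene",a);b=dark("top",b);X,e=tri(a,b);H.append(X);print(a,b,X,e,plane("scene",a,120),plane("top",b,120))
print("spacing",np.linalg.norm(np.diff(H,axis=0),axis=1))
K,e1=tri((144.3,259),(367,201));M,e2=tri((162.7,296.7),(362.2,187.5))
print("knob top",K,e1,"mouth",M,e2,np.linalg.norm(K-M));u=(K-M)/np.linalg.norm(K-M);print(u,np.degrees(np.arccos(u[2])),np.degrees(np.arctan2(-u[1],-u[0])))
# stand base yaw from dark base outline in top view at z~15
for p in [(345+.0,150+10.5),(330+(540-300)/5,150+80/5),(330+(375-300)/5,150+55/5),(330+(345-300)/5,150+265/5),(330+(510-300)/5,150+292/5)]: print(plane("top",p,15))
E
```

```text
[260.4 202.6] [256.7 187. ] [564.9  87.9 119. ] [0.4, 0.4] [565.8  87.4 120. ] [564.5  87.6 120. ]
[283.3 187.4] [229.4 184.1] [574.1 157.4 119.1] [0.3, 0.3] [574.8 156.9 120. ] [573.7 157.1 120. ]
[304.8 173.5] [202.1 181.1] [583.7 226.8 119.1] [0.5, 0.5] [584.5 226.3 120. ] [583.1 226.4 120. ]
spacing [70.2 70. ]
knob top [ 518.6 -181.5  157.6] [1.2, 1.2] mouth [ 561.  -190.    82.8] [0.4, 0.4] 86.32213439108023
[-0.5  0.1  0.9] 30.02116066193865 -11.301177295912309
[ 646.5 -161.2   15. ]
[ 628.7 -252.2   15. ]
[ 645.1 -161.1   15. ]
[ 528.2 -139.2   15. ]
[ 511.  -229.4   15. ]
```

Run:
```python
from h import *
np.set_printoptions(precision=1,suppress=True)
A,ea=tri((150,314),(379.4,178));B,eb=tri((188.3,290.7),(352.6,174));print("high edge",A,ea,B,eb,np.linalg.norm(A-B))
def mask(n,x0,x1,y0,y1):
    f=np.load(f"pics/{n}0.npy")[y0:y1,x0:x1]; h=cv2.cvtColor(f,cv2.COLOR_RGB2HSV); return f,h
for n,b in(("scene",(132,166,248,300)),("top",(352,380,180,212))):
    f,h=mask(n,*b); print(n); 
    m=(h[...,2]<135)&(h[...,1]>90)
    for r,row in enumerate(m): print(b[2]+r,"".join("#" if v else "." for v in row))
```

```text
high edge [ 582.2 -230.8  103.2] [0.1, 0.1] [ 596.6 -158.7  103.1] [3.8, 3.8] 73.53127921353118
scene
248 ..................................
249 ..................................
250 ..................................
251 ..................................
252 ..................................
253 ..................................
254 ..............####................
255 ............#######...............
256 ..........##########..............
257 ........#############.............
258 .......##############.............
259 ......################............
260 .....#################............
261 .....##################...........
262 .....##################...........
263 .....###################..........
264 ......##################..........
265 ......###################.........
266 .......##################.........
267 .......###################........
268 ........##################........
269 ........###################.......
270 .........##################.......
271 .........##################.......
272 ..........##################......
273 ..........#########
[... 1389 characters left out ...]
....###
191 ........#########.......####
192 ........##########......####
193 .......#############..######
194 .......#####################
195 .......#####################
196 .......#####################
197 .......#####################
198 .......#####################
199 ........####################
200 ###.....####################
201 ############################
202 ############################
203 ############################
204 ############################
205 ############################
206 ...#####################....
207 .........###############....
208 ...............#########....
209 ............................
210 ............................
211 ............................
```

```bash
python3 -m jog '[[[0,0,0.8],0],[[0,0,0.8],0],[[0.4,-0.86,0],0.12],[[0.4,-0.86,0],0.12],[[0.4,-0.86,0],0.12],[[0.4,-0.86,0],0.12],[[0.4,-0.86,0],0.12],[[0.4,-0.86,0],0.12]]' 1 && python3 -m jog '[[[0.4,-0.86,0],0.12],[[0.4,-0.86,0],0.12],[[0.4,-0.86,0],0.12],[[0.4,-0.86,0],0.12],[[0.4,-0.86,0],0.12],[[0.4,-0.86,0],0.12],[[0.4,-0.86,0],0.12],[[0,0,0],0.1]]' && python3 -m jog '[[[0,0,0],0],[[0,0,0],0]]'
```

```text
time_s: 1.1
tool_pos: [332.6, 232.0, 288.4]
eef_rot: [[-0.964, 0.267, 0.0], [0.267, 0.964, 0.0], [-0.0, 0.0, -1.0]]
ft_force: [0.5, 0.7, 0.1]
width: 0.999
gripper_force: 0.0
time_s: 2.1
tool_pos: [500.7, -130.8, 287.2]
eef_rot: [[-0.981, 0.192, -0.002], [0.192, 0.981, 0.0], [0.002, -0.0, -1.0]]
ft_force: [-0.6, 0.4, 0.4]
width: 1.005
gripper_force: 0.0
time_s: 2.35
tool_pos: [500.1, -126.3, 288.7]
eef_rot: [[-0.982, 0.187, 0.0], [0.187, 0.982, 0.0], [-0.0, 0.0, -1.0]]
ft_force: [0.1, 0.0, 0.2]
width: 1.001
gripper_force: 0.0
```

```bash
python3 -m jog '[[[0.43,-0.86,0],0],[[0,-0.085,-0.4],0],[[0,0,-0.6],0],[[0,0,-0.6],0],[[0,0,-0.6],0],[[0,0,-0.46],0],[[0,0,0],0],[[0,0,0],0]]'
python3 - <<'E'
from h import *
o=np.zeros((400,800,3),np.uint8)
for i,(n,(x0,y0)) in enumerate((("scene",(95,220)),("top",(320,150)))):
    f=optics.grab_frame(n)[:,:,::-1]; w=f[y0:y0+100,x0:x0+100]; o[:,400*i:400*i+400]=cv2.resize(w,(400,400),interpolation=cv2.INTER_CUBIC)
cv2.imwrite("pics/g1.png",o)
E
```

```text
time_s: 3.35
tool_pos: [527.0, -184.0, 130.6]
eef_rot: [[-0.982, 0.187, 0.002], [0.187, 0.982, -0.001], [-0.002, -0.001, -1.0]]
ft_force: [0.3, -0.0, 0.2]
width: 1.0
gripper_force: 0.0
```

View pics/g1.png

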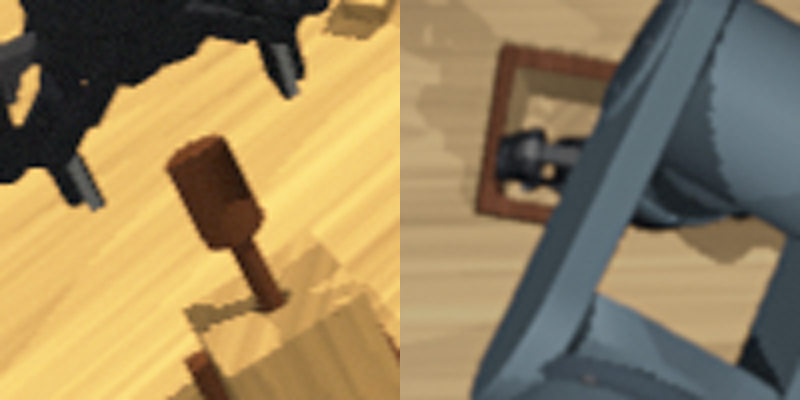

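Run:
```python
from h import *
np.set_printoptions(precision=1,suppress=True)
y=np.array([.187,.982,0]);T=np.array([527,-184,0.])
for z in(131,144,150,160):
    print(z,[proj("scene",T+s*y+[0,0,z]) for s in(-50,-42,0,42,50)])
```

```text
131 [array([123.3, 285.6]), array([127.5, 283.1]), array([148.6, 270.6]), array([168.7, 258.8]), array([172.5, 256.6])]
144 [array([121.3, 281.8]), array([125.5, 279.3]), array([147. , 266.7]), array([167.4, 254.8]), array([171.2, 252.6])]
150 [array([120.4, 280. ]), array([124.6, 277.5]), array([146.3, 264.9]), array([166.8, 252.9]), array([170.6, 250.7])]
160 [array([118.7, 277. ]), array([123.1, 274.5]), array([145. , 261.8]), array([165.8, 249.8]), array([169.6, 247.6])]
```

```bash
python3 -m jog '[[[0,0,0],0],[[0,0,0],0]]' -
python3 - <<'E'
from h import *
f=optics.grab_frame("scene")[:,:,::-1]; w=f[190:310,85:205].astype(float); w=np.clip(255*(w/255)**.5,0,255).astype(np.uint8)
cv2.imwrite("pics/g2.png",cv2.resize(w,(600,600),interpolation=cv2.INTER_CUBIC))
E
```

```text
time_s: 3.7
tool_pos: [526.5, -184.4, 129.7]
eef_rot: [[-0.982, 0.188, 0.001], [0.188, 0.982, -0.001], [-0.001, -0.0, -1.0]]
ft_force: [-0.2, 0.3, 0.3]
width: 1.002
gripper_force: 0.0
```

View pics/g2.png

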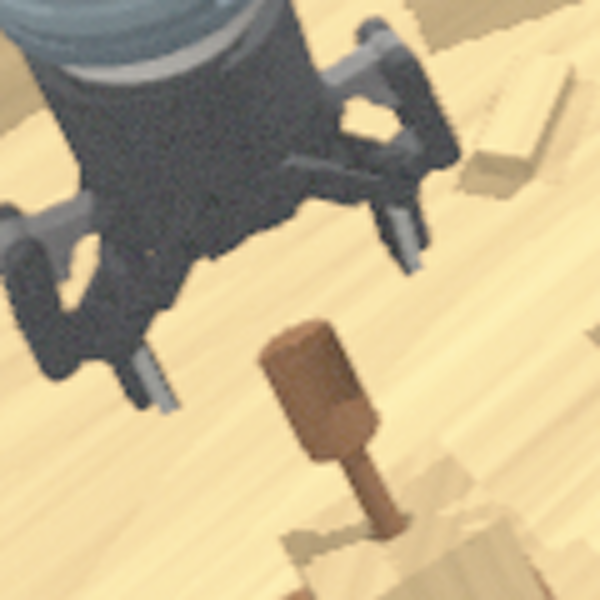

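```bash
python3 -m jog '[[[0,0,0],0],[[0,0,0],0],[[0,0,0],0],[[0,0,0],0]]' 0.0 20
python3 - <<'E'
from h import *
f=optics.grab_frame("scene")[:,:,::-1]; w=f[190:310,85:205].astype(float); w=np.clip(255*(w/255)**.5,0,255).astype(np.uint8)
cv2.imwrite("pics/g3.png",cv2.resize(w,(600,600),interpolation=cv2.INTER_CUBIC))
E
```

```text
time_s: 4.25
tool_pos: [526.2, -184.2, 128.9]
eef_rot: [[-0.982, 0.188, -0.0], [0.188, 0.982, 0.0], [0.0, 0.0, -1.0]]
ft_force: [-0.4, 0.1, 0.2]
width: 0.495
gripper_force: 0.0
```

View pics/g3.png

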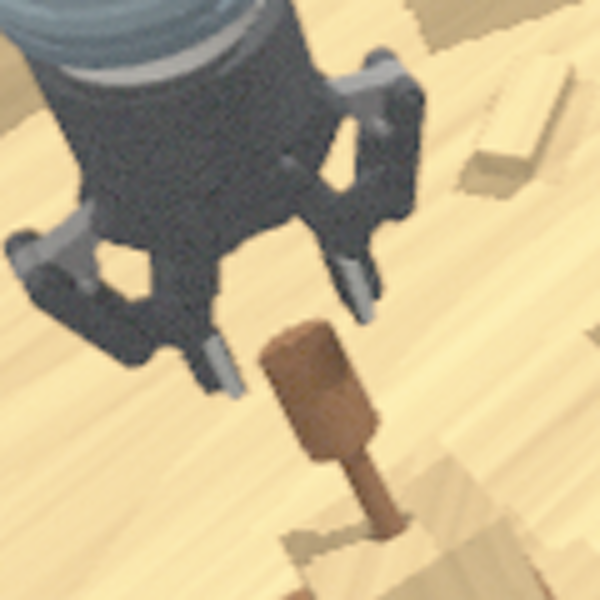

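Run:
```python
from h import *
y=np.array([.328,.945,0]);T=np.array([188.,542.7,0])
o=np.zeros((500,800,3),np.uint8)
for i,(n,(x0,y0)) in enumerate((("scene",(232,0)),("top",(0,320)))):
    w=np.load(f"pics/{n}0.npy")[y0:y0+64,x0:x0+80,::-1].astype(float); w=np.clip(255*(w/255)**.5,0,255).astype(np.uint8)
    w=cv2.resize(w,(400,320),interpolation=cv2.INTER_CUBIC)
    for z,c in((204,(0,0,255)),(232,(0,255,0))):
        for s in(-46,46):
            p=(proj(n,T+s*y+[0,0,z])-[x0,y0])*5; cv2.circle(w,(int(p[0]),int(p[1])),4,c,1); print(n,z,s,p)
    o[:320,400*i:400*i+400]=w
cv2.imwrite("pics/g4.png",o)
```

```text
scene 204 -46 [ 95.33908939 246.65925085]
scene 204 46 [221.86890555 212.40496243]
scene 232 -46 [ 94.11727858 201.69552512]
scene 232 46 [222.88714721 168.01901936]
top 204 -46 [408.2213465  182.66867522]
top 204 46 [218.93814865 120.11113778]
top 232 -46 [386.60900177 196.02054747]
top 232 46 [192.57595265 131.84320889]
```

View pics/g4.png

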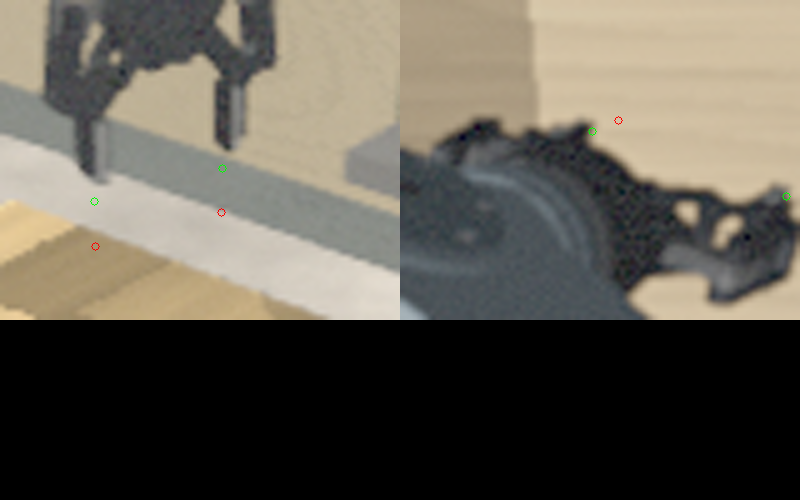

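The start picture and the close crops show the visible fingertips about 30 mm above where the stated TCP puts them. In g3 the tips are at scene (132,269) and (158,254), which is z≈160 at the knob. I'll go 20 mm lower, which gives a grip on the knob either way, and close gently.

```bash
python3 -m jog '[[[0,0,-0.1],0],[[0,0,-0.1],0],[[0,0,-0.1],0],[[0,0,-0.03],0],[[0,0,0],0]]' - && python3 -m jog '[[[0,0,0],0],[[0,0,0],0],[[0,0,0],0],[[0,0,0],0]]' -1 20
python3 - <<'E'
from h import *
f=optics.grab_frame("scene")[:,:,::-1]; w=f[190:310,85:205].astype(float); w=np.clip(255*(w/255)**.5,0,255).astype(np.uint8)
cv2.imwrite("pics/g5.png",cv2.resize(w,(600,600),interpolation=cv2.INTER_CUBIC))
E
```

```text
time_s: 4.92
tool_pos: [526.1, -184.2, 109.0]
eef_rot: [[-0.982, 0.188, -0.0], [0.188, 0.982, 0.0], [0.0, 0.0, -1.0]]
ft_force: [0.3, 0.5, -0.0]
width: 0.502
gripper_force: 0.0
time_s: 5.42
tool_pos: [526.3, -184.3, 109.4]
eef_rot: [[-0.982, 0.188, 0.0], [0.188, 0.982, -0.0], [-0.0, -0.0, -1.0]]
ft_force: [0.9, 0.2, 2.9]
width: 0.337
gripper_force: 20.3
```

View pics/g5.png

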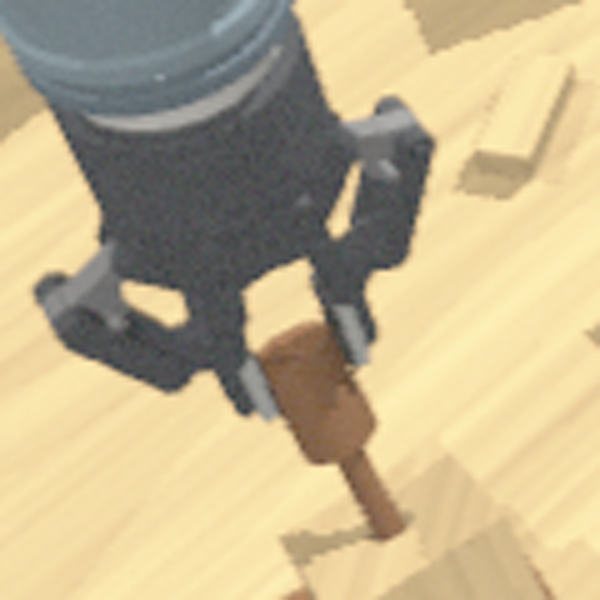

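The crop shows the pads on the upper half of the knob, tips at about (140,273) and (157,262). The knob is still leaning in the stand and width 0.337 matches the 30 mm knob. I'll draw the pin out along its axis.

```bash
python3 -m jog '[[[0,0,0],0],[[0,0,0],0]]' - 50 && python3 -m jog '[[[-0.067,0.013,0.14],0],[[-0.067,0.013,0.14],0],[[-0.067,0.013,0.14],0],[[-0.067,0.013,0.14],0]]' && python3 -m jog '[[[-0.067,0.013,0.14],0],[[-0.067,0.013,0.14],0],[[-0.067,0.013,0.14],0],[[-0.067,0.013,0.14],0],[[-0.067,0.013,0.14],0],[[0,0,0],0]]'
python3 - <<'E'
from h import *
f=optics.grab_frame("scene")[:,:,::-1]; w=f[160:310,75:225].astype(float); w=np.clip(255*(w/255)**.5,0,255).astype(np.uint8)
cv2.imwrite("pics/g6.png",cv2.resize(w,(600,600),interpolation=cv2.INTER_CUBIC))
E
```

```text
time_s: 5.72
tool_pos: [526.3, -184.2, 109.5]
eef_rot: [[-0.982, 0.188, 0.0], [0.188, 0.982, -0.0], [-0.0, -0.0, -1.0]]
ft_force: [-1.0, 1.5, 4.3]
width: 0.322
gripper_force: 49.1
time_s: 6.22
tool_pos: [509.7, -181.1, 143.5]
eef_rot: [[-0.982, 0.188, -0.0], [0.188, 0.982, -0.0], [-0.0, -0.0, -1.0]]
ft_force: [0.7, 0.5, -0.5]
width: 0.322
gripper_force: 50.0
time_s: 6.98
tool_pos: [490.3, -177.5, 185.7]
eef_rot: [[-0.982, 0.188, 0.001], [0.188, 0.982, -0.001], [-0.002, -0.001, -1.0]]
ft_force: [0.3, 0.5, 0.1]
width: 0.318
gripper_force: 50.0
```

View pics/g6.png

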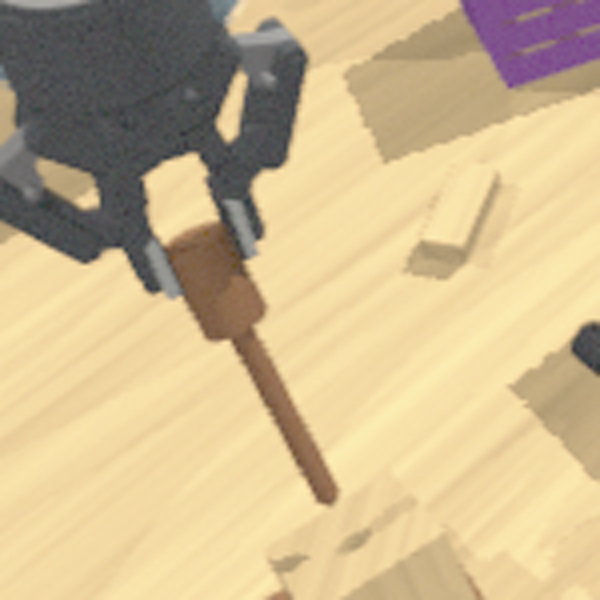

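The picture shows the pin clear of the stand: tip at scene (157.5,284.5), empty mouth at (163,295.5), knob held by its upper part and still tilted. I can only turn about z, so I'll straighten it by pivoting it in the pads against the box's -x face. First I measure it in the tool's x–z plane.

```bash
cat >> h.py <<'E'
def inplane(p,T,ex):   # scene ray onto the vertical plane through T along ex -> (s along ex, world z)
    o,d=ray("scene",p);n=np.array([-ex[1],ex[0],0]);X=o+d*((T-o)@n)/(d@n);return (X-T)@ex,X[2],X
E
python3 - <<'E'
from h import *
np.set_printoptions(precision=1,suppress=True)
T=np.array([490.3,-177.5,185.7]);ex=np.array([.982,-.188,0])
P=[inplane(p,T,ex) for p in((157.5,284.0),(133.7,240),(126.2,219.5))]
for p in P: print(p)
a,b=np.array(P[0][:2]),np.array(P[2][:2]);print("len",np.hypot(*(b-a)),"tilt",np.degrees(np.arctan2(a[0]-b[0],b[1]-a[1])))
# box -x face line
h=np.array([573.9,157.2]);bx=np.array([.991,-.134]);print("face mid",h-50*bx)
E
```

```text
(np.float64(74.8289803059327), np.float64(134.17481806109424), array([ 563.8, -191.6,  134.2]))
(np.float64(17.994815644762163), np.float64(204.98793318323226), array([ 508. , -180.9,  205. ]))
(np.float64(28.84292301333916), np.float64(270.11388911445397), array([ 518.6, -182.9,  270.1]))
len 143.5066148446408 tilt 18.6898724865736
face mid [524.4 163.9]
```

Run:
```python
from h import *
np.set_printoptions(precision=1,suppress=True)
d=np.array([-36,6.7,76.2])
for th in(25,27,29,31):
    s,c=np.sin(np.radians(th)),np.cos(np.radians(th));u=np.array([-.982*s,.187*s,c])
    K=np.array([519,-181.5,160.]);print(th,[proj("scene",K-l*u) for l in(0,45,85)],[proj("scene",K-l*u+d) for l in(0,45,145)])
print("top expected", proj("top",K),proj("top",K-85*u))
f=optics.grab_frame("top");h=cv2.cvtColor(f,cv2.COLOR_RGB2HSV);b=(335,395,170,225)
m=((h[...,2]<125)&(h[...,1]>90))[b[2]:b[3],b[0]:b[1]]
for r,row in enumerate(m): print(b[2]+r,"".join("#" if v else "." for v in row))
```

```text
25 [array([143.4, 258.5]), array([153.2, 277.7]), array([161.4, 293.9])] [array([123.3, 219.2]), array([134.1, 240.5]), array([156.1, 283.9])]
27 [array([143.4, 258.5]), array([153.4, 278. ]), array([161.9, 294.6])] [array([123.3, 219.2]), array([134.4, 240.8]), array([157., 285.])]
29 [array([143.4, 258.5]), array([153.7, 278.3]), array([162.4, 295.2])] [array([123.3, 219.2]), array([134.6, 241.1]), array([157.9, 286. ])]
31 [array([143.4, 258.5]), array([153.9, 278.6]), array([162.9, 295.8])] [array([123.3, 219.2]), array([134.8, 241.3]), array([158.7, 286.9])]
top expected [366.8 200.5] [362.6 187. ]
170 ........###################################.................
171 ........######..###########################.................
172 ........######..###########################.................
173 ........######..##.###########################..............
174 ........######.#.........##################.................
175 ........######................#############....#............
176 .......#########...................#########..#.............
177 .......#########..............
[... 2385 characters left out ...]
..................................................
215 ............................................................
216 ............................................................
217 ............................................................
218 ............................................................
219 ............................................................
220 ............................................................
221 ..................................................#.........
222 ................................................###.........
223 ...................................................######...
224 ............................................................
```

```bash
python3 -m jog '[[[0,0,0.5],0],[[0,0,0.5],0],[[-0.06,0.3,0],0],[[-0.06,0.6,0],0.07],[[-0.06,0.6,0],0.07],[[-0.06,0.6,0],0.07],[[-0.06,0.6,0],0.07],[[-0.06,0.6,0],0.07]]' && python3 -m jog '[[[-0.06,0.6,0],0.07],[[-0.06,0.6,0],0.07],[[-0.06,0.6,0],0.07],[[-0.06,0.6,0],0.07],[[-0.06,0.46,0],0.06],[[0,0.3,0],0],[[0,0,0],0],[[0,0,0],0]]'
python3 - <<'E'
from h import *
f=optics.grab_frame("scene");np.save("pics/s7.npy",f);h=cv2.cvtColor(f,cv2.COLOR_RGB2HSV)
from plant import readout
T=np.array(readout.read_state()["tool_pos"]);bx=np.array([.991,-.134,0]);print(T)
p=[proj("scene",T+a*bx+[0,0,z]).round() for a,z in((-7,50),(58,-78))];print(p)
x0,y0=map(int,np.min(p,axis=0)-20);x1,y1=map(int,np.max(p,axis=0)+22)
m=((h[...,2]<150)&(h[...,1]>90)&((h[...,0]<16)))[y0:y1,x0:x1]
print(x0);[print(y0+r,"".join("#" if v else "." for v in row)) for r,row in enumerate(m)]
E
```

```text
time_s: 8.07
tool_pos: [466.8, 23.0, 242.9]
eef_rot: [[-0.988, 0.157, -0.003], [0.157, 0.988, 0.001], [0.003, 0.0, -1.0]]
ft_force: [-0.1, 0.7, -1.3]
width: 0.32
gripper_force: 50.0
time_s: 9.07
tool_pos: [450.2, 209.9, 244.3]
eef_rot: [[-0.992, 0.129, -0.001], [0.129, 0.992, -0.001], [0.001, -0.001, -1.0]]
ft_force: [0.4, 0.6, -0.7]
width: 0.325
gripper_force: 50.0
[450.39914118 209.66299648 244.46007123]
[array([254.,  90.]), array([274., 150.])]
234
70 ..............................................................
71 ..............................................................
72 ......................#.......................................
73 ..............................................................
74 ..........................#...................................
75 ..............................................................
76 ..............................................................
77 ..............................................................
78 ..............................................................
79 ..............................................
[... 5460 characters left out ...]
..............................
162 ...#.......................#..................................
163 #.......................#.....................................
164 .....................#........................................
165 ..................##..........................................
166 ..............................................................
167 ..............................................................
168 .........#....................................................
169 ..............................................................
170 ..............................................................
171 ..............................................................
```

```bash
python3 -m jog '[[[0,0,-0.4],0],[[0,0,-0.5],0],[[0,0,-0.5],0],[[0,0,-0.34],0],[[0,0,0],0]]' - 30 && python3 -m jog '[[[0.16,-0.02,0],0],[[0.16,-0.02,0],0],[[0.16,-0.02,0],0],[[0.16,-0.02,0],0]]' && python3 -m jog '[[[0.16,-0.02,0],0],[[0.16,-0.02,0],0],[[0,0,0],0]]'
```

```text
time_s: 9.75
tool_pos: [449.2, 209.3, 138.8]
eef_rot: [[-0.992, 0.13, -0.004], [0.13, 0.992, -0.001], [0.004, -0.001, -1.0]]
ft_force: [-0.6, -0.3, -1.5]
width: 0.321
gripper_force: 50.0
time_s: 10.25
tool_pos: [489.3, 205.6, 140.6]
eef_rot: [[-0.992, 0.128, -0.0], [0.128, 0.992, 0.0], [0.0, 0.0, -1.0]]
ft_force: [-2.4, 0.5, 0.2]
width: 0.323
gripper_force: 49.5
time_s: 10.62
tool_pos: [508.6, 203.0, 140.1]
eef_rot: [[-0.992, 0.129, -0.0], [0.129, 0.992, -0.0], [0.0, -0.0, -1.0]]
ft_force: [-1.4, -0.0, -0.9]
width: 0.318
gripper_force: 48.9
```

```bash
python3 -m jog '[[[0.09,-0.012,0],0],[[0.09,-0.012,0],0],[[0.07,-0.01,0],0],[[0,0,0],0]]'
python3 - <<'E'
from h import *
from plant import readout
T=np.array(readout.read_state()["tool_pos"]);f=optics.grab_frame("scene");h=cv2.cvtColor(f,cv2.COLOR_RGB2HSV);t=optics.grab_frame("top")
print(T,proj("scene",T+[0,0,50]),proj("scene",T+[0,0,6]),proj("scene",T+[0,0,-20]))
m=((h[...,2]<150)&(h[...,1]>90)&((h[...,0]<16)))[110:190,265:325]
[print(110+r,"".join("#" if v else "." for v in row)) for r,row in enumerate(m)]
E
```

```text
time_s: 11.12
tool_pos: [523.4, 201.1, 140.4]
eef_rot: [[-0.992, 0.129, 0.0], [0.129, 0.992, 0.0], [-0.0, 0.0, -1.0]]
ft_force: [-2.7, 0.8, 0.6]
width: 0.322
gripper_force: 48.8
[523.3597587  201.11886694 140.41321303] [278.7474166  144.58167899] [278.23672931 159.3672946 ] [277.95205094 167.60941253]
110 ............................................................
111 ............................................................
112 ............................................................
113 ............................................................
114 ............................................................
115 ............................................................
116 ............................................................
117 ............................................................
118 ............................................................
119 ..............................#.............................
120 ..................................#.........................
121 ............................................................
122 .............
[... 3702 characters left out ...]
..................................................
180 #...........................................................
181 #...........................................................
182 ...........................................................#
183 .........................................................###
184 ........................................................####
185 .................###..................................######
186 ................######...............................#######
187 ................######..............................###.####
188 ................######............................####.#####
189 ................#####............................##########.
```

```bash
python3 -m jog '[[[-0.2,0.027,0],0],[[0,0,0.5],0],[[0,0,0.6],0],[[0,0,0.6],0],[[0,0,0.1],0],[[0,0,0],0],[[0,0,0],0]]'
cat > meas.py <<'E'
from h import *
from plant import readout
T=np.array(readout.read_state()["tool_pos"]);f=optics.grab_frame("scene");h=cv2.cvtColor(f,cv2.COLOR_RGB2HSV)
print(T);a=proj("scene",T+[0,0,50]);b=proj("scene",T+[0,0,-95]);x0=int(a[0]-22);y0=int(a[1]-5)
m=((h[...,2]<150)&(h[...,1]>90)&((h[...,0]<16)))[y0:int(b[1]+12),x0:x0+45]
for z in(50,5,-40,-94): print(z,proj("scene",T+[0,0,z]).round(1))
print(x0);[print(y0+r,"".join("#" if v else "." for v in row)) for r,row in enumerate(m)]
E
python3 meas.py
```

```text
time_s: 12.1
tool_pos: [509.9, 202.6, 246.5]
eef_rot: [[-0.992, 0.128, -0.003], [0.128, 0.992, -0.001], [0.003, -0.001, -1.0]]
ft_force: [-0.5, 0.2, -1.5]
width: 0.321
gripper_force: 48.7
[509.89235592 202.60645731 246.46610982]
50 [275.5 101.3]
5 [275.1 119.5]
-40 [274.7 136.2]
-94 [274.3 154.7]
253
96 ......................#.#....................
97 ......................#####..................
98 ......................#####..................
99 ......................######.................
100 ......................######.................
101 ......................######.................
102 ......................######.................
103 ......................#######................
104 ......................######.................
105 ......................#####..................
106 ......................#####..................
107 ......................######.................
108 ......................######.................
109 ...............#.....#######.................
110 ...............##...########.................
111 ...............#############.................
11
[... 2047 characters left out ...]

153 ..........##......#.....####.................
154 .......##...............####.................
155 ........................####.................
156 ........................###..................
157 ..................#..........................
158 .............................................
159 ................#............................
160 .............#...............................
161 .............................................
162 ........#....................................
163 .....#.......................................
164 ..#..........................................
165 .............................................
166 ..........................................###
```

```bash
python3 -m jog '[[[0,0,-0.6],0],[[0,0,-0.6],0],[[0,0,-0.6],0],[[0,0,0],0],[[0.12,-0.016,0],0],[[0.12,-0.016,0],0],[[0.05,-0.007,0],0],[[0.0,0,0],0]]' && python3 -m jog '[[[0.04,-0.005,0],0],[[0.04,-0.005,0],0],[[0,0,0],0]]'
```

```text
time_s: 13.15
tool_pos: [529.0, 200.5, 141.1]
eef_rot: [[-0.992, 0.129, 0.001], [0.129, 0.992, 0.0], [-0.001, 0.0, -1.0]]
ft_force: [-2.2, -0.3, -0.4]
width: 0.323
gripper_force: 48.5
time_s: 13.52
tool_pos: [533.0, 199.8, 140.4]
eef_rot: [[-0.992, 0.128, -0.001], [0.128, 0.992, -0.0], [0.001, -0.0, -1.0]]
ft_force: [-2.7, 0.1, 1.5]
width: 0.321
gripper_force: 48.4
```

```bash
python3 -m jog '[[[-0.3,0.04,0],0],[[-0.1,0.013,0],0],[[0,0,0.6],0],[[0,0,0.6],0],[[0,0,0.6],0],[[0,0,0],0],[[0,0,0],0]]' && python3 meas.py
```

```text
time_s: 14.4
tool_pos: [509.1, 202.9, 247.6]
eef_rot: [[-0.992, 0.128, -0.0], [0.128, 0.992, -0.0], [0.0, -0.0, -1.0]]
ft_force: [0.4, -0.5, -1.1]
width: 0.322
gripper_force: 48.3
[509.07844054 202.87516103 247.62453482]
50 [275.3 100.6]
5 [274.9 118.8]
-40 [274.5 135.6]
-94 [274.1 154.1]
253
95 ........................#....................
96 ......................####...................
97 ......................#####..................
98 ......................#####..................
99 ......................######.................
100 ......................######.................
101 ......................######.................
102 ......................######.................
103 ......................#####..................
104 ......................#####..................
105 ......................#####..................
106 ......................#####..................
107 ......................#####..................
108 ..............#......######..................
109 ..............###...#######..................
110 ...............############..................
111 .......
[... 2038 characters left out ...]

152 .............##......####....................
153 ..........##.........####....................
154 ........#.............##.....................
155 .............................................
156 .............................................
157 ..................#..........................
158 ............................................#
159 ................#............................
160 .............................................
161 ...........#.................................
162 ........#....................................
163 .....#.......................................
164 ..##.........................................
165 ...........................................##
```

```bash
python3 -m jog '[[[0.4,0.13,0],0],[[0.4,0.13,0],0],[[0.41,0.14,0],0],[[0,0,-0.3],0],[[0,0,0],0],[[0,0,0],0]]' && python3 meas.py | head -5 && python3 -m jog '[[[0,0,-0.1],0],[[0,0,-0.1],0],[[0,0,-0.1],0],[[0,0,0],0]]'&& python3 -m jog '[[[0,0,-0.08],0],[[0,0,-0.08],0],[[0,0,-0.08],0],[[0,0,0],0]]'
```

```text
time_s: 15.2
tool_pos: [580.7, 226.8, 229.6]
eef_rot: [[-0.992, 0.128, -0.002], [0.128, 0.992, -0.0], [0.002, -0.001, -1.0]]
ft_force: [-0.3, -1.4, -0.9]
width: 0.323
gripper_force: 48.3
[580.72919325 226.78956933 229.60639817]
50 [309.5 115.5]
5 [307.7 133.3]
-40 [306.  149.7]
-94 [304.1 167.7]
time_s: 15.75
tool_pos: [581.3, 226.9, 211.4]
eef_rot: [[-0.992, 0.128, -0.001], [0.128, 0.992, -0.0], [0.001, -0.0, -1.0]]
ft_force: [-0.1, -0.4, -1.5]
width: 0.321
gripper_force: 48.3
time_s: 16.25
tool_pos: [581.4, 226.8, 197.2]
eef_rot: [[-0.992, 0.128, -0.001], [0.128, 0.992, -0.0], [0.001, -0.001, -1.0]]
ft_force: [-0.2, -1.5, -1.1]
width: 0.322
gripper_force: 48.2
```

```bash
python3 -m jog '[[[0,0,-0.08],0],[[0,0,-0.08],0],[[0,0,-0.08],0],[[0,0,-0.08],0],[[0,0,-0.08],0],[[0,0,0],0]]' - 80&& python3 meas.py
```

```text
time_s: 17.0
tool_pos: [582.7, 226.7, 174.5]
eef_rot: [[-0.992, 0.129, 0.002], [0.129, 0.992, -0.0], [-0.002, -0.0, -1.0]]
ft_force: [1.9, -4.0, 3.0]
width: 0.307
gripper_force: 79.0
[582.6828451  226.65886892 174.51714286]
50 [308.  137.5]
5 [306.3 153.6]
-40 [304.7 168.5]
-94 [303.  184.9]
285
132 .............................................
133 ........................##...................
134 ........................###..................
135 ........................####.................
136 ........................####.................
137 ........................####.................
138 .......................#####.................
139 .......................####..................
140 .......................####..................
141 .......................####..................
142 .......................####..................
143 .......................####..................
144 ..............#........####..................
145 ..............###.....####...................
146 ..............####...######..................
147 ..............#############..................
148
[... 1746 characters left out ...]

183 ########.............................########
184 ########............................#########
185 #######...........................###########
186 ######...........................############
187 #####...........................####.########
188 ###...........................###########..##
189 ##...........................###.#######...##
190 #..........................###########...####
191 ..........................###########..###.#.
192 ........................####..######...####..
193 .......................################.####.
194 .....................#######################.
195 ....................########################.
196 ...................#########################.
```

```bash
python3 -m jog '[[[0.01,-0.02,-0.04],0],[[0,0,-0.04],0],[[0,0,0],0]]'; for i in 1 2 3; do python3 -m jog '[[[0,0,-0.03],0],[[0,0,0],0]]' | grep -E 'pos|ft'; done
```

```text
time_s: 17.42
tool_pos: [583.7, 226.0, 170.7]
eef_rot: [[-0.992, 0.128, 0.003], [0.128, 0.992, 0.001], [-0.003, 0.001, -1.0]]
ft_force: [2.3, -1.7, 6.1]
width: 0.31
gripper_force: 79.5
tool_pos: [584.1, 226.0, 169.4]
ft_force: [1.7, -2.6, 9.0]
tool_pos: [584.4, 226.0, 168.0]
ft_force: [2.2, -2.3, 9.8]
tool_pos: [584.7, 226.0, 166.5]
ft_force: [2.5, -2.3, 11.3]
```

```bash
for i in 1 2 3; do python3 -m jog '[[[0,0,-0.03],0],[[0,0,0],0]]' | grep -E 'pos|ft'; done; python3 meas.py | sed -n 2,55p
```

```text
tool_pos: [585.0, 226.0, 165.0]
ft_force: [2.5, -3.6, 12.1]
tool_pos: [585.4, 226.0, 163.7]
ft_force: [1.7, -3.5, 14.0]
tool_pos: [585.9, 226.1, 163.5]
ft_force: [-1.1, -3.9, 20.5]
50 [308.6 142.2]
5 [306.9 158. ]
-40 [305.3 172.6]
-94 [303.6 188.8]
286
137 ........................#....................
138 .......................###...................
139 .......................####..................
140 .......................#####.................
141 .......................####..................
142 .......................####..................
143 .......................###.#.................
144 .......................###...................
145 .......................###...................
146 .......................###...................
147 .......................###...................
148 .............#........#####..................
149 .............##.......####...................
150 ..............###....#####...................
151 .............#####..######...................
152 .............#############...................
153 ..............############................
[... 903 characters left out ...]

172 ................#######......................
173 ..............#########......................
174 .............##########......................
175 ............##########.......................
176 .........#######...........................#.
177 ..#############..........................####
178 ##############..........................#####
179 ###########............................######
180 ###########.............................#####
181 ###########............................######
182 ###########...........................#######
183 ##########..........................#########
184 #########..........................##########
185 #######..........................############
```

```bash
python3 -m jog '[[[0.02,-0.01,0.05],0],[[0.02,0,0.05],0],[[0,0,0],0]]' | grep -E 'pos|ft'; python3 -m jog '[[[0,0,0],0],[[0,0,0],0],[[0,0,0],0]]' -0.1 | grep -E 'pos|ft|wid'; python3 -m jog '[[[0,0,0],0],[[0,0,0],0],[[0,0,0],0]]' -1 80 | grep -E 'pos|ft|wid'; for i in 1 2 3 ; do python3 -m jog '[[[0,0,-0.02],0],[[0,0,0],0]]' | grep -E 'pos|ft'; done
```

```text
tool_pos: [584.9, 225.6, 163.8]
ft_force: [3.9, 0.9, -1.4]
tool_pos: [584.4, 225.4, 164.2]
ft_force: [-0.0, -0.4, 0.9]
width: 0.451
tool_pos: [585.0, 225.3, 164.8]
ft_force: [-0.2, 0.5, 3.3]
width: 0.309
tool_pos: [585.7, 225.3, 164.7]
ft_force: [-0.5, 0.4, 7.8]
tool_pos: [586.4, 225.4, 164.6]
ft_force: [-0.8, -0.5, 10.8]
tool_pos: [587.1, 225.4, 164.6]
ft_force: [-1.4, -0.7, 15.9]
```

Hole 2 is solid: 16 N with no motion. On to hole 1.

```bash
python3 -m jog '[[[0,0,0.3],0],[[0,0,0.45],0],[[0,0,0.45],0],[[0,0,0],0],[[-0.08,-0.58,0],0],[[-0.077,-0.577,0],0],[[0,0,0],0],[[0,0,0],0]]' | grep -E 'time|pos|ft'; python3 -m jog '[[[0,0,-0.12],0],[[0,0,-0.12],0],[[0,0,-0.12],0],[[0,0,0],0]]'| grep -E 'pos|ft'
```

```text
time_s: 21.85
tool_pos: [574.9, 156.1, 231.7]
ft_force: [-0.0, 0.1, -0.1]
tool_pos: [574.7, 156.0, 210.0]
ft_force: [-0.1, 0.0, -0.8]
```

```bash
python3 -m jog '[[[0,0,-0.12],0],[[0,0,-0.12],0],[[0,0,0],0]]'| grep -E 'pos|ft'; python3 -m jog '[[[0,0,-0.12],0],[[0,0,-0.12],0],[[0,0,-0.12],0],[[0,0,0],0]]'| grep -E 'pos|ft'; for i in 1 2 3 ; do python3 -m jog '[[[0,0,-0.04],0],[[0,0,-0.02],0],[[0,0,0],0]]' | grep -E 'time|pos|ft'; done
```

```text
tool_pos: [574.8, 155.7, 195.8]
ft_force: [0.4, -0.6, -1.3]
tool_pos: [574.8, 155.7, 174.2]
ft_force: [-0.0, 0.3, -1.2]
time_s: 23.6
tool_pos: [575.4, 155.8, 171.7]
ft_force: [1.1, -0.7, -0.5]
time_s: 23.98
tool_pos: [575.2, 155.8, 167.8]
ft_force: [0.1, 0.4, -1.0]
time_s: 24.35
tool_pos: [575.7, 155.8, 164.8]
ft_force: [-0.2, -0.1, 2.8]
```

```bash
for i in 1 2 3 4; do python3 -m jog '[[[0,0,-0.02],0],[[0,0,0],0],[[0,0,0],0]]' | grep -E 'pos|ft'; done
```

```text
tool_pos: [576.4, 155.8, 164.7]
ft_force: [-0.7, -0.1, 7.3]
tool_pos: [577.1, 155.8, 164.6]
ft_force: [-1.2, -0.5, 11.9]
tool_pos: [577.9, 155.8, 164.6]
ft_force: [-0.7, -0.6, 15.6]
tool_pos: [578.7, 155.8, 164.5]
ft_force: [-1.6, -1.8, 19.2]
```

Hole 1 is also solid: 19 N with no motion. On to hole 0.

```bash
python3 -m jog '[[[0,0,0.3],0],[[0,0,0.45],0],[[0,0,0.45],0],[[0,0,0],0],[[-0.077,-0.58,0],0],[[-0.077,-0.578,0],0],[[0,0,0],0],[[0,0,0],0]]' | grep -E 'time|pos|ft'; python3 -m jog '[[[0,0,-0.12],0],[[0,0,-0.12],0],[[0,0,-0.12],0],[[0,0,0],0]]'| grep -E 'pos|ft'; python3 -m jog '[[[0,0,-0.12],0],[[0,0,-0.12],0],[[0,0,-0.12],0],[[0,0,0],0]]'| grep -E 'pos|ft';python3 -m jog '[[[0,0,-0.12],0],[[0,0,-0.12],0],[[0,0,0],0]]'| grep -E 'pos|ft'; for i in 1 2 3 4; do python3 -m jog '[[[0,0,-0.04],0],[[0,0,-0.02],0],[[0,0,0],0]]' | grep -E 'time|pos|ft'; done
```

```text
time_s: 26.85
tool_pos: [565.7, 86.6, 230.5]
ft_force: [0.6, -0.4, -1.5]
tool_pos: [565.5, 86.6, 208.8]
ft_force: [0.4, 0.6, -0.5]
tool_pos: [565.6, 86.3, 187.4]
ft_force: [-0.3, 0.7, -0.8]
tool_pos: [565.6, 86.3, 173.0]
ft_force: [0.0, 0.5, -0.9]
time_s: 28.6
tool_pos: [566.1, 86.3, 170.4]
ft_force: [-0.8, 0.7, -0.9]
time_s: 28.98
tool_pos: [566.0, 86.3, 166.6]
ft_force: [-0.9, 0.2, -1.2]
time_s: 29.35
tool_pos: [567.1, 86.2, 164.4]
ft_force: [-1.7, -0.3, 5.0]
time_s: 29.72
tool_pos: [567.3, 86.2, 161.2]
ft_force: [-0.8, -0.4, 6.3]
```

It gives way at about 6 N. Pushing on, slowly.

```bash
for i in 1 2 3 4 5; do python3 -m jog '[[[0,0,-0.05],0],[[0,0,-0.05],0],[[0,0,-0.04],0],[[0,0,0],0]]' | grep -E 'time|pos|ft'; done
```

```text
time_s: 30.22
tool_pos: [567.2, 86.2, 152.6]
ft_force: [-0.7, 0.3, 6.7]
time_s: 30.72
tool_pos: [567.6, 86.2, 144.5]
ft_force: [0.6, -0.3, 5.8]
time_s: 31.22
tool_pos: [568.2, 86.2, 136.5]
ft_force: [1.0, 0.7, 6.8]
time_s: 31.72
tool_pos: [568.6, 86.2, 128.4]
ft_force: [1.8, 1.0, 7.3]
time_s: 32.22
tool_pos: [568.9, 86.2, 120.2]
ft_force: [2.5, 1.6, 8.6]
```

```bash
for i in 1 2 3 4; do python3 -m jog '[[[0,0,-0.035],0],[[0,0,0],0],[[0,0,0],0]]' | grep -E 'time|pos|ft'; done
```

```text
time_s: 32.6
tool_pos: [569.0, 86.2, 118.2]
ft_force: [1.7, -0.1, 8.7]
time_s: 32.98
tool_pos: [569.1, 86.2, 116.1]
ft_force: [2.1, -0.9, 8.7]
time_s: 33.35
tool_pos: [569.3, 86.2, 115.0]
ft_force: [-1.1, 0.3, 15.9]
time_s: 33.72
tool_pos: [569.4, 86.2, 114.9]
ft_force: [-6.3, -0.1, 27.9]
```

```bash
python3 -m jog '[[[-0.03,0,0.06],0],[[0,0,0.02],0],[[0,0,0],0]]' | grep -E 'time|pos|ft'; python3 -m jog '[[[0,0,0],0],[[0,0,0],0],[[0,0,0],0],[[0,0,0],0]]' 0.6 | grep -E 'pos|ft|wid';python3 -m jog '[[[0,0,0.2],0],[[0,0,0.4],0],[[0,0,0.6],0],[[0,0,0.8],0],[[0,0,0.8],0],[[-0.8,0,0],0],[[-0.8,0,0],0],[[-0.6,0,0],0]]' | grep -E 'time|pos|ft'; python3 -m jog '[[[-0.5,0,0],0],[[0,0,0],0],[[0,0,0],0]]' | grep -E 'time|pos|ft'
python3 - <<'E'
from h import *
o=np.zeros((600,800,3),np.uint8)
s=optics.grab_frame("scene")[:,:,::-1];t=optics.grab_frame("top")[:,:,::-1]
o[:300,:400]=cv2.resize(s,(400,300)); o[300:,:400]=cv2.resize(t,(400,300)); 
o[:300,400:]=cv2.resize(s[150:255,210:350],(400,300),interpolation=cv2.INTER_CUBIC);o[300:,400:]=cv2.resize(t[140:230,180:300],(400,300),interpolation=cv2.INTER_CUBIC)
cv2.imwrite("pics/end.png",o)
E
```

```text
time_s: 34.1
tool_pos: [568.8, 86.2, 115.3]
ft_force: [13.4, 0.4, -4.8]
tool_pos: [564.2, 86.3, 113.9]
ft_force: [0.2, -1.0, -0.2]
width: 0.801
time_s: 35.6
tool_pos: [430.8, 86.4, 283.0]
ft_force: [-0.4, 0.1, -0.2]
time_s: 35.98
tool_pos: [403.0, 86.3, 282.8]
ft_force: [-0.2, -0.6, -0.8]
```

View pics/end.png

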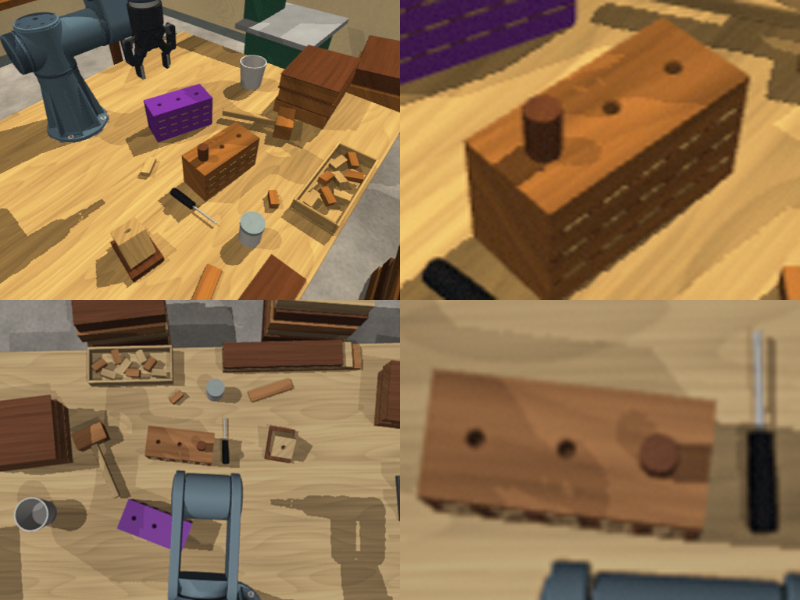

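The final view shows the knob upright and seated on the box over hole 0. Its top is at scene (259.4,186.7) and top (257.7,186.5), and the bystanders have not moved. I'll check the knob's height, then hand in.

Run:
```python
from h import *
X,e=tri((259.4,186.7),(257.7,186.5));print(X,e)
if abs(X[2]-165)<6:
    from plant import job; print(job.close_job())
```

```text
[561.06349798  87.23246088 165.8663223 ] [1.9, 1.9]
the job is handed in; nothing more can be done
None
```

The pin is fully home in hole 0, the one whose lock gave way (at about 6–9 N); holes 1 and 2 were solid at 19 N and 16 N. The knob is down on the wood, its top measured at 166 mm against 165 mm expected, the gripper has let go, nothing else looks moved, and the job was handed in at about 36 s of the 64 s allowed.

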